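# Park the texture roller in its catch with the paddle

### The job

The roller has just been waxed and must not be touched by hand: pick up the walnut paddle and, pushing gently with it, roll the roller up the ramp until both its axle pins snap in behind the two sprung catches and it stays there by itself, without ramming it against the end bar. Then lay the paddle flat on the bench, clear of the ramp, and leave the other things where they are.

Things in the scene. Friction and masses are not known exactly. Their poses are not given: they have to be found in the camera images.
- roller: Freshly waxed wooden texture roller, 0.3 kg: barrel 44 mm in diameter and 84 mm long, with a round-ended steel axle pin 14 mm in diameter on each end, 124 mm over the pins. Lies across the ramp at its foot, its axis 95 mm downhill of the ramp's origin. Origin at its centre, y along its axis; it turns as it rolls.
- ramp: Fixed wooden ramp, 260 mm long, 100 mm wide: two rails between guide lips 88 mm apart. Origin on the bench below its middle, x uphill along it. At the origin the rails' tops are 45 mm and the lips' tops 53 mm above the bench; all rise 7 mm per 100 mm of x. A low bar (top 51 mm up) stops the roller at the foot; left alone it rolls back there.
- track_mid (a point): Point 22 mm above the rails over the ramp's origin; the roller's axis travels along the uphill line through it. Near the top a fixed wooden frame straddles the ramp, set anew each time and NOT measured: a parked roller has its axis 25 to 82 mm uphill of this point. Cheeks with inner faces 138 mm apart and tops 94 mm up carry the catches; its end bar stops the roller 1.5 mm past the parked place.
- catch_l (a joint): Sprung steel catch nose in the frame's left cheek (looking uphill). m it is pushed outward: 0 sprung fully in, 3 mm as the rounded end of the axle pin passes it. The pins meet both noses 16 mm before the parked place, are half way (still not held) 8 mm before it, then snap in. Both together take a push of about 5 to 6 N; more than 15 N on the roller is ramming.
- catch_r (a joint): Sprung steel catch nose in the frame's right cheek (looking uphill). m it is pushed outward: 0 sprung fully in, 3 mm as the rounded end of the axle pin passes it. The pins meet both noses 16 mm before the parked place, are half way (still not held) 8 mm before it, then snap in. Both together take a push of about 5 to 6 N; more than 15 N on the roller is ramming.
- paddle: Walnut paddle, 212 x 43 x 10 mm, 70 g, lying flat. Origin at the centre of its underside, z up. The thin rounded blade, up to 43 mm wide and 2 to 5 mm thick, points to its -y and ends at y = -106 mm; the handle, some 30 mm wide and 9 mm thick, lies to +y. Balance point at y = +15 mm; grasp there or a little behind, across its width (about 35 mm).
- needle_cup: Little clay cup with bamboo needles, 76 x 52 x 72 mm; bystander. Origin under its middle.
- former: Small turned wooden former, 47 mm across, 52 mm tall; bystander. Origin under its middle.

How it is judged:
By the outcome, as a careful person would: the job done as asked, in the order asked, and still so for the second after the job is handed in, with the robot touching nothing.
It also fails if it takes over 59 s, if anything falls off the work surface, if the arm or the gripper's body presses on something with over 40 N, if the wrist force passes 120 N, or if a joint passes its speed limit or range.

### The arm

A 6-joint arm with a two-finger parallel gripper is mounted at the origin on the work surface; the furniture and walls round the work are solid. World frame = base frame: x ahead of the robot, y to its left, z up, the work surface at z = 0. Lengths are in m, angles in rad, forces in N, time in s.
With the tool pointing down it reaches from about 0.25 to 0.775 m from the base axis. Payload 4 kg.
Tool frame: the origin (TCP) lies between the finger pads; the fingertips stand 25 mm ahead of it and the grasp point (between the pads) lies 6 mm ahead of it (robot.tip_reach is the distance from the TCP to the fingertips, in m); z points along the fingers, y is the line along which they close (so a half turn about z gives the same grasp; the last joint's range is limited). The gripper opens to 94 mm and grips with 3 to 60 N. Pads are 16 mm wide; open, the fingers measure 119 mm over their backs; the gripper's body (75 mm by 177 mm) begins 78 mm behind the grasp point.
Start: joints at [-1.351, 0.087, 1.371, -0, 1.684, -0.103], TCP at [0.174, -0.522, 0.231] pointing down, gripper open.
Joint ranges: [-3.1, 3.1], [-0.76, 2.03], [0.27, 2.55], [-1.08, 4.22], [0.17, 2.65], [-2.57, 2.57]. Speed limits (rad/s): [2.79, 2.79, 3.14, 3.14, 3.14, 3.14].

### API

Orientations are given as [roll, pitch, yaw] about the fixed x, y, z axes, in that order (R = Rz(yaw) Ry(pitch) Rx(roll)).
In Python, from bench import sensors, snapshot, camera_info, ticket, robot gives the robot as it stands.
- The arm moves only by the tool arm_command, never from a script. Its argument "plan" is a list of rows, each an object with "grip": the closure, from -1 (fully open) to 1 (shut); "slide": the shift along the tool's x, y, z normalised to -1 to 1, where 1 is 500 mm, a list of three; "spin": the turn about the tool's z normalised to -1 to 1, where 1 is 5 degrees. A call has 1 to 10 rows; each row shifts and turns the commanded pose from where the row before left it, along the tool's axes as they then stand; what a row does not reach is not made up. A row lasts 1/8 s, in which the tool goes at most 62.5 mm and 10.7 degrees, less where a joint would pass 70% of its speed; a pose out of reach is approached as far as the arm can. A call with a number of a shift or a turn outside -1 to 1 is refused whole. A call with a gripper value outside its range is refused whole. The fingers move at their own pace and stop on an object; the grip force is fixed at half the most. Time passes only in rows, so rows that do not move let the fingers close. It gives the time, the measured TCP pose, the force, the opening and the grip force at its end, in the units of the state.
- sensors.get_obs(): the state, without advancing time (a new reading comes with each control period).
- snapshot(name): name is "scene" or "top" or "wrist"; returns the picture (420x560x3 uint8, red, green, blue); there is no depth.
- camera_info(name): a dict with "fx", "fy", "cx", "cy" (pixels), "position" and "rotation" of the camera in the world. Camera axes: x right, y up, looking along -z (the intrinsics and any distortion apply to the point x, -y, -z); pixel columns grow to the right and rows downward; lengths in m; the calibration is good to about 2 mm. A picture is of the moment at which its call begins: read the wrist's pose just before it. camera_info takes no time and is no camera call; for the wrist camera it gives the pose at the moment of the call.
- ticket.close_job(): hands the job in; it is judged then, once.
The state is a dict: "time": time; "joint_positions": joint angles; "qvel": joint speeds; "joint_torque": joint torques, N m; "tool_pos": TCP position; "ee_rot": TCP orientation; "wrist_force": force on the tool from outside, world axes, zero at the start; "wrist_torque": the same for the moment, N m; "width": finger opening in m; "finger_force": force on a finger pad.
Only numpy, scipy, OpenCV 4.12 (cv2) and the standard library are available. Lean on these libraries where they do the work, as an engineer would, in place of code of your own. Each camera call takes 0.05 s, during which the arm holds its last target. There are 200 camera calls.

## Working session

There is one attempt and no reset: what is moved stays moved. The work goes in short steps, Python scripts to look and compute and a tool call to move; the robot and the scene stay as the last step left them, time stands still between calls to the robot, and variables do not carry over. Pictures are saved under pics/ and viewed, at most 10 in all, crops included, and the job is handed in when it is done.

Besides the shell and the picture viewer there is one more tool, called after "Call:" in YAML: its name, and indented under it one key for each argument. arm_command: Moves the arm, as the interface text tells. Scaled input: -1 to 1 covers 500 mm each way for a shift and 5 degrees each way for a turn. Its arguments: {"type":"object","properties":{"plan":{"type":"array","items":{"type":"object","properties":{"grip":{"type":"number"},"slide":{"type":"array","items":{"type":"number"}},"spin":{"type":"number"}}}}},"required":["plan"]}

```bash
ls; mkdir -p pics; python3 - <<'E'
from bench import sensors, snapshot, camera_info, ticket, robot
import cv2,numpy as np
for n in("scene","top"):
    cv2.imwrite(f"pics/{n}0.png",snapshot(n)[:,:,::-1]); print(n,camera_info(n))
o=sensors.get_obs();print(o)
print(robot.tip_reach)
E
```

```text
pics
scene {'fx': 428.76248834295757, 'fy': 428.76248834295757, 'cx': 274.0639818980229, 'cy': 207.78046418593885, 'position': array([ 1.270426  , -0.30800212,  0.86620411]), 'rotation': array([0.86592707, 0.01521643, 1.15704776])}
top {'fx': 466.2385236981208, 'fy': 466.2385236981208, 'cx': 276.20462217724156, 'cy': 205.26812228683372, 'position': array([0.29827794, 0.03356401, 1.31807313]), 'rotation': array([ 0.10061298,  0.00596886, -1.59791439])}
{'time': 0.1, 'joint_positions': array([-1.35109096e+00,  8.79142164e-02,  1.37210835e+00, -2.06527931e-05,
        1.68359133e+00, -1.03096481e-01]), 'qvel': array([-8.12382942e-05, -2.18333671e-03, -4.40674202e-03, -3.57747773e-04,
        4.78474893e-04,  5.13059655e-04]), 'joint_torque': array([ 3.36260804e-03, -3.41253161e+01, -3.03301406e+01,  7.22100819e-02,
        3.03873920e-02, -1.02481604e-04]), 'tool_pos': array([ 0.17436729, -0.52115905,  0.22940041]), 'ee_rot': array([-3.13958003e+00, -1.87596295e-04,  3.22799350e-01]), 'wrist_force': array([ 0.46403352,  0.81260337, -0.00198545]), 'wrist_torque': array([ 0.06993073,  0.00458075, -0.00098031]), 'finger_force': 0.0, 'width': 0.09372417661405116}
0.025
```

View pics/scene0.png

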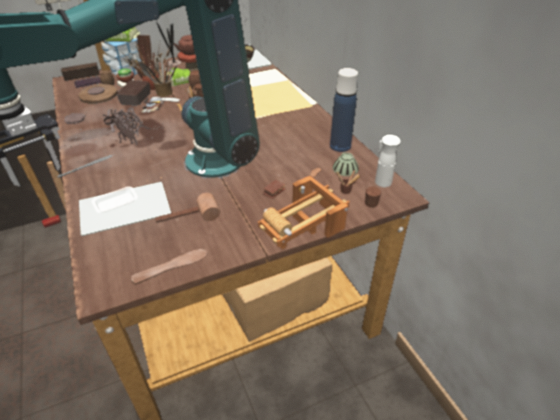

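View pics/top0.png

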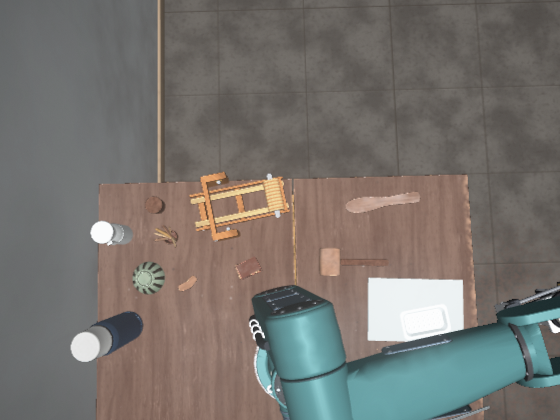

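The top view shows the ramp at about (240,203) with its foot to the right (roller near col 275) and the frame near col 213. The paddle lies at (346,204) blade tip to (419,197) handle end, so the blade already points uphill.

```bash
cat > h.py <<'E'
from bench import sensors, snapshot, camera_info, ticket, robot
import numpy as np, cv2
from scipy.spatial.transform import Rotation as Rn
def ray(ci,uv,z):
    R=Rn.from_euler('xyz',ci['rotation']).as_matrix(); u,v=uv
    d=R@np.array([(u-ci['cx'])/ci['fx'],-(v-ci['cy'])/ci['fy'],-1])
    p=np.array(ci['position']); return p+d*(z-p[2])/d[2]
def proj(ci,P):
    R=Rn.from_euler('xyz',ci['rotation']).as_matrix()
    q=(np.atleast_2d(P)-ci['position'])@R
    return np.c_[ci['cx']+ci['fx']*q[:,0]/-q[:,2], ci['cy']-ci['fy']*q[:,1]/-q[:,2]]
E
python3 - <<'E'
from h import *
np.set_printoptions(precision=4,suppress=True)
c=camera_info('top')
a,b=ray(c,(346,205),.003),ray(c,(419,197),.005);print(a,b,np.linalg.norm(a-b))
for uv,z in[((269,178),.06),((277,214),.06),((195,195),.06),((289,212),.045),((284,178),.045),((202,230),.06),((224,179),.094),((236,234),.094)]:print(uv,ray(c,uv,z))
print(camera_info('wrist'), ray(camera_info('wrist'),(280,210),0))
E
```

```text
[ 0.4265 -0.1598  0.003 ] [ 0.4433 -0.3669  0.005 ] 0.20772567612721793
(269, 178) [0.5007 0.0552 0.06  ]
(277, 214) [0.4016 0.0361 0.06  ]
(195, 195) [0.4596 0.2577 0.06  ]
(289, 212) [0.4075 0.0031 0.045 ]
(284, 178) [0.502  0.0141 0.045 ]
(202, 230) [0.3639 0.2397 0.06  ]
(224, 179) [0.4959 0.1742 0.094 ]
(236, 234) [0.3492 0.145  0.094 ]
{'fx': 353.75716988458464, 'fy': 353.75716988458464, 'cx': 276.43567740939886, 'cy': 208.7755780597746, 'position': array([ 0.2522, -0.4952,  0.3835]), 'rotation': array([-0.2877,  0.0025, -1.2484])} [ 0.1441 -0.5345  0.    ]
```

Call:
arm_command:
  plan:
    - {"slide":[0.0985,-0.0574,-0.02],"spin":0,"grip":-1}
    - {"slide":[0.0985,-0.0574,-0.02],"spin":0,"grip":-1}
    - {"slide":[0.0985,-0.0574,-0.02],"spin":0,"grip":-1}
    - {"slide":[0.0985,-0.0574,-0.02],"spin":0,"grip":-1}
    - {"slide":[0.0985,-0.0574,-0.02],"spin":0,"grip":-1}
    - {"slide":[0.0985,-0.0574,-0.02],"spin":0,"grip":-1}
    - {"slide":[0.0985,-0.0574,-0.02],"spin":0,"grip":-1}
    - {"slide":[0,0,0],"spin":-1,"grip":-1}
    - {"slide":[0,0,0],"spin":-1,"grip":-1}
    - {"slide":[0,0,0],"spin":-1,"grip":-1}

```text
time: 1.35
tool_pos: [0.4377, -0.2212, 0.2999]
ee_rot: [-3.141, 0.001, 0.588]
wrist_force: [-0.1, -0.1, -0.3]
width: 0.0941
finger_force: 0.0
```

Call:
arm_command:
  plan:
    - {"slide":[0,0,0],"spin":-1,"grip":-1}
    - {"slide":[0,0,0],"spin":-1,"grip":-1}
    - {"slide":[0,0,0],"spin":-1,"grip":-1}
    - {"slide":[0,0,0],"spin":-1,"grip":-1}
    - {"slide":[0,0,0],"spin":-1,"grip":-1}
    - {"slide":[0,0,0],"spin":-1,"grip":-1}
    - {"slide":[0,0,0],"spin":-1,"grip":-1}
    - {"slide":[0,0,0],"spin":-1,"grip":-1}
    - {"slide":[0,0,0],"spin":-1,"grip":-1}
    - {"slide":[0,0,0],"spin":-1,"grip":-1}

```text
time: 2.6
tool_pos: [0.4375, -0.2216, 0.2998]
ee_rot: [-3.14, -0.0, 1.46]
wrist_force: [0.3, -0.4, 0.1]
width: 0.0937
finger_force: 0.0
```

Call:
arm_command:
  plan:
    - {"slide":[0,0,0],"spin":-1,"grip":-1}
    - {"slide":[0,0,0],"spin":-1,"grip":-1}
    - {"slide":[0,0,0],"spin":-0.2,"grip":-1}
    - {"slide":[0,0,0],"spin":0,"grip":-1}

```text
time: 3.1
tool_pos: [0.4376, -0.2217, 0.3002]
ee_rot: [-3.141, -0.0, 1.648]
wrist_force: [0.0, 0.4, -0.0]
width: 0.094
finger_force: 0.0
```

```bash
python3 - <<'E'
from h import *
o=sensors.get_obs();print(o['time'],o['tool_pos'],o['ee_rot'],o['joint_positions'])
c=camera_info('wrist');print(c)
cv2.imwrite('pics/w1.png',snapshot('wrist')[:,:,::-1])
E
```

```text
3.1 [ 0.43758761 -0.22166045  0.30017524] [-3.14111415e+00 -3.06378347e-04  1.64821288e+00] [-5.84483461e-01 -4.85862855e-02  1.37201999e+00 -5.40704853e-05
  1.81872471e+00 -6.61913342e-01]
{'fx': 353.75716988458464, 'fy': 353.75716988458464, 'cx': 276.43567740939886, 'cy': 208.7755780597746, 'position': array([ 0.43058254, -0.13919433,  0.45422593]), 'rotation': array([-0.28623217,  0.00169654,  0.0770128 ])}
```

View pics/w1.png

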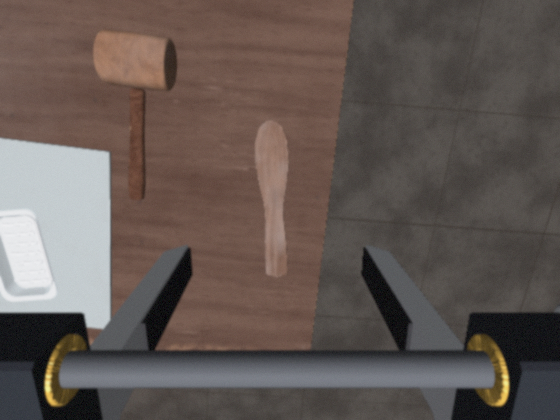

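The wrist view shows the paddle with its blade tip at (269,120), its handle end at (276,276), and the handle spanning columns 266–286.

```bash
python3 - <<'E'
from h import *
np.set_printoptions(precision=4,suppress=True)
c=camera_info('wrist')
t,e=ray(c,(269.5,120),.003),ray(c,(276,276),.006);L=np.linalg.norm((t-e)[:2]);d=(t-e)[:2]/L
print(t,e,L,d)
print(ray(c,(255,155),.004),ray(c,(289,155),.004),ray(c,(266,270),.008),ray(c,(286,270),.008))
for s in(15,25): print(s,t[:2]-d*(.106+s/1000), 'grasp')
print('yaw',np.arctan2(d[1],d[0]))
E
```

```text
[ 0.4227 -0.1581  0.003 ] [ 0.447  -0.3687  0.006 ] 0.21193414568314398 [-0.1145  0.9934]
[ 0.4075 -0.2026  0.004 ] [ 0.4505 -0.1992  0.004 ] [ 0.4324 -0.3596  0.008 ] [ 0.46   -0.3574  0.008 ]
15 [ 0.4366 -0.2783] grasp
25 [ 0.4377 -0.2883] grasp
yaw 1.6855615535481423
```

Call:
arm_command:
  plan:
    - {"slide":[0,0,0],"spin":-0.43,"grip":-1}
    - {"slide":[-0.122,-0.015,0],"spin":0,"grip":-1}
    - {"slide":[0,0,0.12],"spin":0,"grip":-1}
    - {"slide":[0,0,0.12],"spin":0,"grip":-1}
    - {"slide":[0,0,0.12],"spin":0,"grip":-1}
    - {"slide":[0,0,0.12],"spin":0,"grip":-1}
    - {"slide":[0,0,0.03],"spin":0,"grip":-1}
    - {"slide":[0,0,0.02],"spin":0,"grip":-1}
    - {"slide":[0,0,0.013],"spin":0,"grip":-1}
    - {"slide":[0,0,0],"spin":0,"grip":-1}

```text
time: 4.4
tool_pos: [0.4382, -0.284, 0.0305]
ee_rot: [3.14, 0.002, 1.687]
wrist_force: [-0.3, -0.1, 0.0]
width: 0.0939
finger_force: 0.0
```

Call:
arm_command:
  plan:
    - {"slide":[0,0,0.006],"spin":0,"grip":-1}
    - {"slide":[0,0,0],"spin":0,"grip":1}
    - {"slide":[0,0,0],"spin":0,"grip":1}
    - {"slide":[0,0,0],"spin":0,"grip":1}
    - {"slide":[0,0,0],"spin":0,"grip":1}
    - {"slide":[0,0,0],"spin":0,"grip":1}
    - {"slide":[0,0,0],"spin":0,"grip":1}
    - {"slide":[0,0,0],"spin":0,"grip":1}

```text
time: 5.4
tool_pos: [0.4373, -0.2832, 0.026]
ee_rot: [3.141, 0.0, 1.687]
wrist_force: [0.4, 0.7, 0.1]
width: 0.0359
finger_force: 30.0
```

Call:
arm_command:
  plan:
    - {"slide":[0,0,-0.04],"spin":0,"grip":1}
    - {"slide":[0,0,-0.1],"spin":0,"grip":1}
    - {"slide":[0,0,-0.12],"spin":0,"grip":1}
    - {"slide":[0,0,-0.12],"spin":0,"grip":1}
    - {"slide":[0.108,-0.027,-0.08],"spin":0,"grip":1}
    - {"slide":[0.108,-0.027,0],"spin":0,"grip":1}
    - {"slide":[0.108,-0.027,0],"spin":0,"grip":1}
    - {"slide":[0.108,-0.027,0],"spin":0,"grip":1}
    - {"slide":[0.108,-0.027,0],"spin":0,"grip":1}
    - {"slide":[0.108,-0.027,0],"spin":0,"grip":1}

```text
time: 6.65
tool_pos: [0.32, 0.0261, 0.2523]
ee_rot: [3.141, -0.0, 1.686]
wrist_force: [0.9, -0.3, -0.3]
width: 0.0353
finger_force: 30.0
```

Call:
arm_command:
  plan:
    - {"slide":[0,0,0],"spin":0,"grip":1}
    - {"slide":[0,0,0],"spin":0,"grip":1}

```text
time: 6.9
tool_pos: [0.3212, 0.0244, 0.2524]
ee_rot: [3.141, 0.001, 1.687]
wrist_force: [-0.1, -0.3, -0.9]
width: 0.0356
finger_force: 30.0
```

```bash
python3 - <<'E'
from h import *
o=sensors.get_obs();print(o['time'],o['tool_pos'],o['ee_rot'],o['width'],o['finger_force'])
c=camera_info('wrist');print(c)
im=snapshot('wrist')[:,:,::-1];cv2.imwrite('pics/w2.png',im)
import pickle;pickle.dump(c,open('w2.pkl','wb'))
E
```

```text
6.9 [0.32118823 0.02440524 0.25243419] [3.14121383e+00 9.00064066e-04 1.68735066e+00] 0.0356334005163844 29.970650109916903
{'fx': 353.75716988458464, 'fy': 353.75716988458464, 'cx': 276.43567740939886, 'cy': 208.7755780597746, 'position': array([0.31079512, 0.1067386 , 0.40635858]), 'rotation': array([-0.28735385,  0.0009065 ,  0.11613225])}
```

View pics/w2.png

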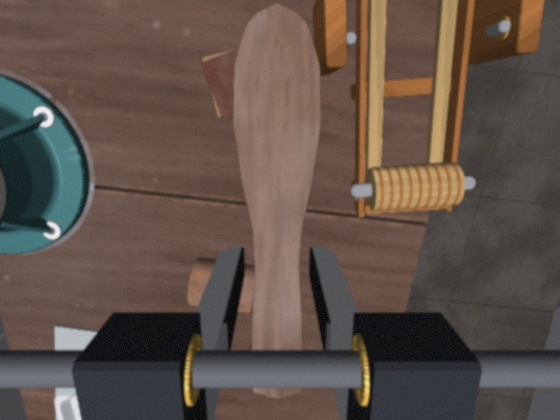

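The picture shows the roller pins at (353,190) and (474,183), and the catches at (349,38) and (503,27). The frame's top end is cut off, so I'll move 110 mm uphill.

Call:
arm_command:
  plan:
    - {"slide":[0.11,0,0],"spin":0,"grip":1}
    - {"slide":[0.11,0,0],"spin":0,"grip":1}
    - {"slide":[0,0,0],"spin":0,"grip":1}
    - {"slide":[0,0,0],"spin":0,"grip":1}

```text
time: 7.45
tool_pos: [0.309, 0.1328, 0.2521]
ee_rot: [-3.141, 0.001, 1.685]
wrist_force: [0.7, -0.2, -0.8]
width: 0.0359
finger_force: 30.0
```

```bash
python3 - <<'E'
from h import *
o=sensors.get_obs();print(o['time'],o['tool_pos'],o['ee_rot'],o['width'],o['finger_force'])
c=camera_info('wrist');print(c)
im=snapshot('wrist')[:,:,::-1];cv2.imwrite('pics/w3.png',im)
cv2.imwrite('pics/w3c.png',cv2.resize(im[0:340,320:560],None,fx=1.75*1,fy=1.75,interpolation=cv2.INTER_CUBIC))
import pickle;pickle.dump(c,open('w3.pkl','wb'))
E
```

```text
7.45 [0.30902028 0.13277374 0.25210965] [-3.14069071e+00  1.22858419e-03  1.68490129e+00] 0.03585980289490551 29.97071071839855
{'fx': 353.75716988458464, 'fy': 353.75716988458464, 'cx': 276.43567740939886, 'cy': 208.7755780597746, 'position': array([0.29902993, 0.21519391, 0.4060297 ]), 'rotation': array([-0.28768618,  0.00215698,  0.11363385])}
```

View pics/w3c.png

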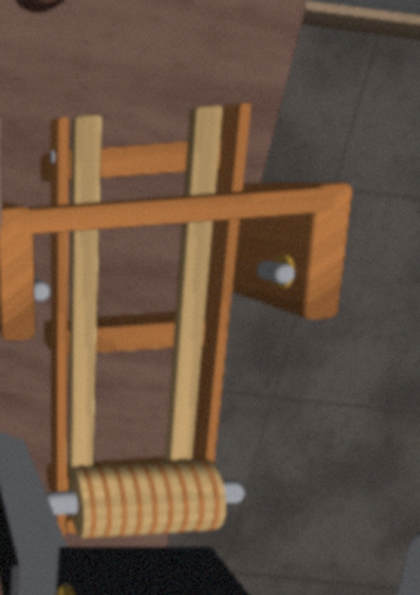

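The crop shows the roller pins at about (52,503) and (240,492), the noses at (41,292) and (275,270), the ramp's top corners at (54,118) and (252,103), and the end bar near row 222.

```bash
python3 - <<'E'
from h import *
import pickle
np.set_printoptions(precision=4,suppress=True)
c2,c3=[pickle.load(open(f'w{i}.pkl','rb')) for i in(2,3)]
f=lambda u,v:(320+u/1.75,v/1.75)
a,b=ray(c2,(353,190.5),.06),ray(c2,(474.5,183),.06);print('pins w2',a,b,np.linalg.norm(a-b),(a+b)/2)
a3,b3=ray(c3,f(50,505),.06),ray(c3,f(244,492),.06);print('pins w3',a3,b3,np.linalg.norm(a3-b3),(a3+b3)/2)
l,r=ray(c3,f(54,118),.062),ray(c3,f(252,103),.062);print('top',l,r,np.linalg.norm(l-r),(l+r)/2)
m1=(a+b+a3+b3)[:2]/4;m2=(l+r)[:2]/2;d=(m2-m1);L=np.linalg.norm(d);d/=L
p=np.r_[b-a][:2];p3=(b3-a3)[:2];q=(r-l)[:2]
yaws=[np.arctan2(d[1],d[0])]+[np.arctan2(v[1],v[0])+np.pi/2 for v in(p,p3,q)]
print('L',L,'yaws',yaws)
O=m1+d*.095; n=np.array([-d[1],d[0]]);print('origin',O,'d',d)
def R(name,P):print(name,(P[:2]-O)@d*1e3,(P[:2]-O)@n*1e3)
for nm,uv,z in[('noseL',(41,292),.07),('noseLtip',(49,292),.07),('noseRa',(260,268),.07),('noseRb',(293,273),.07),('cheekL top near in',(33,337),.094),('cheekL in bar',(33,233),.094),('cheekR near in',(304,318),.094),('R in bar',(313,213),.094),('bar far L',(5,209),.094),('bar far R',(350,186),.094),('crossL',(100,150),.05)]:R(nm,ray(c3,f(*uv),z))
# predicted pixels
for x,y,z in[(-130,50,44),(-130,-50,44),(130,50,62),(130,-50,62),(-95,62,60),(-95,-62,60)]:
    P=np.r_[O+d*x/1e3+n*y/1e3,z/1e3];u=proj(c3,P)[0];print((x,y,z),(u[0]-320)*1.75,u[1]*1.75)
E
```

```text
pins w2 [0.3966 0.033  0.06  ] [0.5157 0.0547 0.06  ] 0.1211175411817042 [0.4562 0.0438 0.06  ]
pins w3 [0.3985 0.032  0.06  ] [0.5163 0.0547 0.06  ] 0.11999006331549923 [0.4574 0.0434 0.06  ]
top [0.3617 0.2544 0.062 ] [0.4616 0.2731 0.062 ] 0.10163551413462645 [0.4117 0.2637 0.062 ]
L 0.2247200750580777 yaws [np.float64(1.772956688588805), np.float64(1.750719658982558), np.float64(1.7607296509575059), np.float64(1.7550929168563247)]
origin [0.4377 0.1367] d [-0.2008  0.9796]
noseL 41.826965830973016 62.06715198033363
noseLtip 41.44210024892655 57.712775208019046
noseRa 44.488798898616416 -56.197692622170834
noseRb 40.19238172733751 -74.14979974911935
cheekL top near in 23.16497823234597 71.16139436175735
cheekL in bar 76.07012956448865 69.12244417151545
cheekR near in 20.984651991613656 -67.73796334723313
R in bar 73.58768080584863 -67.66793008753581
bar far L 88.7930308631945 82.31061777053696
bar far R 84.84830861844986 -84.33185194385382
crossL 113.07459614352724 23.972615944432256
(-130, 50, 44) 61.18278960570058 539.2991354776804
(-130, -50, 44) 212.92332110544325 527.7092155942188
(130, 50, 62) 55.60006465992578 119.14533905482332
(130, -50, 62) 250.54978662952664 100.66657495165853
(-95, 62, 60) 45.88554194559754 505.8591498621362
(-95, -62, 60) 246.45382394733696 490.2358433271321
```

Call:
arm_command:
  plan:
    - {"slide":[0,0,0],"spin":-0.93,"grip":1}
    - {"slide":[-0.094,0.0426,0],"spin":0,"grip":1}
    - {"slide":[-0.094,0.0426,0],"spin":0,"grip":1}
    - {"slide":[-0.094,0.0426,0],"spin":0,"grip":1}
    - {"slide":[-0.094,0.0426,0],"spin":0,"grip":1}
    - {"slide":[-0.094,0.0426,0],"spin":0,"grip":1}
    - {"slide":[-0.094,0.0426,0],"spin":0,"grip":1}
    - {"slide":[0,0,0],"spin":0,"grip":1}

```text
time: 8.5
tool_pos: [0.4891, -0.123, 0.2508]
ee_rot: [-3.139, -0.001, 1.759]
wrist_force: [-0.4, 0.5, -0.5]
width: 0.0358
finger_force: 30.0
```

Call:
arm_command:
  plan:
    - {"slide":[0,0,0.11],"spin":0,"grip":1}
    - {"slide":[0,0,0.11],"spin":0,"grip":1}
    - {"slide":[0,0,0.08],"spin":0,"grip":1}
    - {"slide":[0,0,0],"spin":0,"grip":1}
    - {"slide":[0,0,0],"spin":0,"grip":1}

```text
time: 9.12
tool_pos: [0.4896, -0.1185, 0.1046]
ee_rot: [3.139, 0.002, 1.767]
wrist_force: [1.1, -0.0, 0.6]
width: 0.0358
finger_force: 30.0
```

```bash
cat >> h.py <<'E'
psi=1.766;d=np.array([np.cos(psi),np.sin(psi)]);n=np.array([-d[1],d[0]]);O=np.array([.4384,.1368])
def st():
    o=sensors.get_obs();p=o['tool_pos'];x=(p[:2]-O)@d*1e3;y=(p[:2]-O)@n*1e3
    print('t %.2f TCP ramp x %.1f y(left) %.1f z %.1f tip x %.1f yaw %.4f'%(o['time'],x,y,p[2]*1e3,x+126,o['ee_rot'][2]),'F along %.2f side %.2f z %.2f'%(o['wrist_force'][:2]@d,o['wrist_force'][:2]@n,o['wrist_force'][2]))
E
python3 - <<'E'
from h import *
st()
c=camera_info('wrist');im=snapshot('wrist')[:,:,::-1];cv2.imwrite('pics/w4.png',im)
for x,y,z in[(-95,62,60),(-95,-62,60),(-117,0,60)]:
    print(proj(c,np.r_[O+d*x/1e3+n*y/1e3,z/1e3]))
E
```

```text
t 9.12 TCP ramp x -260.4 y(left) -0.7 z 104.6 tip x -134.4 yaw 1.7666 F along -0.26 side -1.09 z 0.60
[[145.26756691 -78.06141201]]
[[408.09837251 -77.8307735 ]]
[[276.73489987 -24.50107055]]
```

View pics/w4.png

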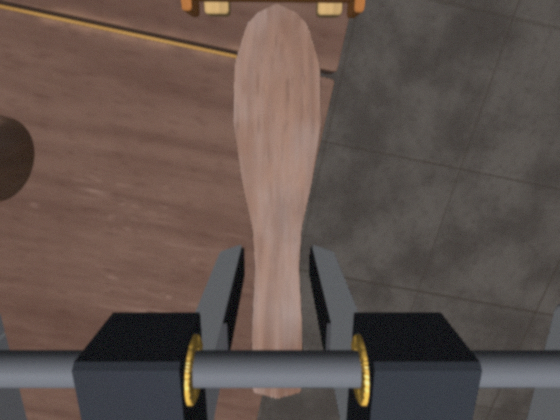

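The blade tip is at (276,6), centred between the rails (columns 217 and 329). Next I'll lower to the roller's axis height and check that the tip projects where I expect.

Call:
arm_command:
  plan:
    - {"slide":[0,0,0.02],"spin":0,"grip":1}
    - {"slide":[0,0,0.02],"spin":0,"grip":1}
    - {"slide":[0,0,0],"spin":0,"grip":1}
    - {"slide":[0,0,0],"spin":0,"grip":1}

```text
time: 9.68
tool_pos: [0.4889, -0.1175, 0.0824]
ee_rot: [-3.141, -0.0, 1.768]
wrist_force: [-1.3, -0.1, -0.3]
width: 0.0357
finger_force: 30.0
```

```bash
python3 - <<'E'
from h import *
st();o=sensors.get_obs();c=camera_info('wrist');p=o['tool_pos'];x=(p[:2]-O)@d
for dz in(.02,.023,.026):print(dz,proj(c,np.r_[p[:2]+.126*d,p[2]-dz]),proj(c,np.r_[p[:2]-.086*d,p[2]-dz]))
E
```

```text
t 9.68 TCP ramp x -259.3 y(left) -0.2 z 82.4 tip x -133.3 yaw 1.7681 F along 0.20 side 1.26 z -0.25
0.02 [[279.01589227   1.89239724]] [[277.72350239 394.82567625]]
0.023 [[278.97826868   3.76810674]] [[277.71333702 390.98578239]]
0.026 [[278.94199433   5.57655019]] [[277.70343716 387.24617927]]
```

Call:
arm_command:
  plan:
    - {"slide":[0.008,0,-0.003],"spin":0,"grip":1}
    - {"slide":[0.008,0,-0.0006],"spin":0,"grip":1}
    - {"slide":[0.008,0,-0.0006],"spin":0,"grip":1}
    - {"slide":[0.006,0,-0.0006],"spin":0,"grip":1}
    - {"slide":[0.006,0,-0.0006],"spin":0,"grip":1}
    - {"slide":[0.006,0,-0.0006],"spin":0,"grip":1}
    - {"slide":[0.006,0,-0.0006],"spin":0,"grip":1}
    - {"slide":[0.006,0,-0.0006],"spin":0,"grip":1}
    - {"slide":[0.006,0,-0.0006],"spin":0,"grip":1}
    - {"slide":[0.006,0,-0.0006],"spin":0,"grip":1}

```text
time: 10.92
tool_pos: [0.4824, -0.0851, 0.0867]
ee_rot: [3.142, 0.0, 1.768]
wrist_force: [0.2, -0.4, -1.4]
width: 0.0356
finger_force: 30.0
```

```bash
python3 - <<'E'
from h import *
st()
c=camera_info('wrist');im=snapshot('wrist')[:,:,::-1]
cv2.imwrite('pics/s1.png',np.hstack([im,cv2.resize(snapshot('top')[150:250,170:350,::-1],None,fx=1.3,fy=4.2)])[:,:794])
E
```

```text
t 10.93 TCP ramp x -226.2 y(left) -0.1 z 86.7 tip x -100.2 yaw 1.7679 F along -0.46 side -0.09 z -1.37
```

View pics/s1.png

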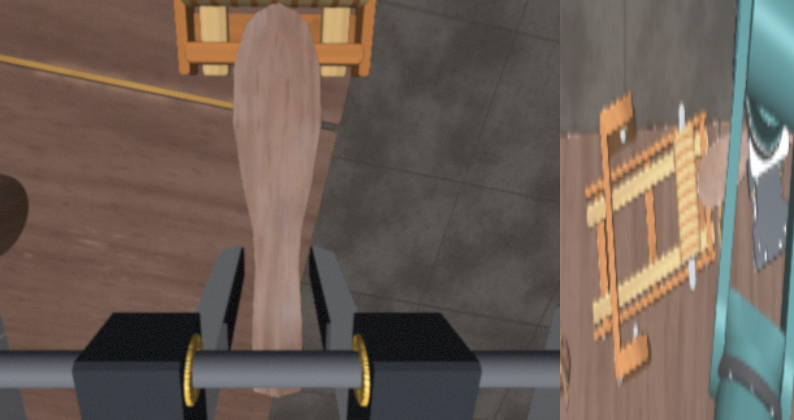

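The blade is against the roller and has pushed it about 17 mm off the foot. I'll keep pushing to just short of the catches.

Call:
arm_command:
  plan:
    - {"slide":[0.008,0,-0.0005],"spin":0,"grip":1}
    - {"slide":[0.008,0,-0.0005],"spin":0,"grip":1}
    - {"slide":[0.008,0,-0.0005],"spin":0,"grip":1}
    - {"slide":[0.008,0,-0.0005],"spin":0,"grip":1}
    - {"slide":[0.008,0,-0.0005],"spin":0,"grip":1}
    - {"slide":[0.008,0,-0.0005],"spin":0,"grip":1}
    - {"slide":[0.008,0,-0.0005],"spin":0,"grip":1}
    - {"slide":[0.008,0,-0.0005],"spin":0,"grip":1}
    - {"slide":[0.008,0,-0.0005],"spin":0,"grip":1}
    - {"slide":[0.008,0,-0.0005],"spin":0,"grip":1}

```text
time: 12.28
tool_pos: [0.4746, -0.0457, 0.0892]
ee_rot: [-3.142, 0.0, 1.768]
wrist_force: [0.3, -0.6, -0.5]
width: 0.0357
finger_force: 30.0
```

Call:
arm_command:
  plan:
    - {"slide":[0.008,0,-0.0006],"spin":0,"grip":1}
    - {"slide":[0.008,0,-0.0006],"spin":0,"grip":1}
    - {"slide":[0.008,0,-0.0006],"spin":0,"grip":1}
    - {"slide":[0.008,0,-0.0006],"spin":0,"grip":1}
    - {"slide":[0.008,0,-0.0006],"spin":0,"grip":1}
    - {"slide":[0.008,0,-0.0006],"spin":0,"grip":1}
    - {"slide":[0.008,0,-0.0006],"spin":0,"grip":1}
    - {"slide":[0.008,0,-0.0006],"spin":0,"grip":1}
    - {"slide":[0.008,0,-0.0006],"spin":0,"grip":1}
    - {"slide":[0.008,0,-0.0006],"spin":0,"grip":1}

```text
time: 13.52
tool_pos: [0.4667, -0.0065, 0.0922]
ee_rot: [3.142, 0.0, 1.768]
wrist_force: [0.6, -0.5, -0.0]
width: 0.0356
finger_force: 30.0
```

```bash
python3 - <<'E'
from h import *
st()
E
```

```text
t 13.53 TCP ramp x -146.1 y(left) -0.0 z 92.2 tip x -20.1 yaw 1.7679 F along -0.64 side -0.46 z -0.01
```

Call:
arm_command:
  plan:
    - {"slide":[0.008,0,-0.0003],"spin":0,"grip":1}
    - {"slide":[0.008,0,-0.0003],"spin":0,"grip":1}
    - {"slide":[0.008,0,-0.0003],"spin":0,"grip":1}
    - {"slide":[0.008,0,-0.0003],"spin":0,"grip":1}
    - {"slide":[0.008,0,-0.0003],"spin":0,"grip":1}
    - {"slide":[0.006,0,-0.0003],"spin":0,"grip":1}
    - {"slide":[0.006,0,-0.0003],"spin":0,"grip":1}
    - {"slide":[0.004,0,-0.0003],"spin":0,"grip":1}
    - {"slide":[0.004,0,-0.0003],"spin":0,"grip":1}
    - {"slide":[0.002,0,-0.0003],"spin":0,"grip":1}

```text
time: 14.78
tool_pos: [0.4606, 0.0237, 0.0936]
ee_rot: [-3.142, 0.0, 1.768]
wrist_force: [0.5, -0.6, -0.5]
width: 0.035
finger_force: 30.0
```

```bash
python3 - <<'E'
from h import *
st()
E
```

```text
t 14.78 TCP ramp x -115.2 y(left) 0.1 z 93.6 tip x 10.8 yaw 1.7680 F along -0.73 side -0.40 z -0.52
```

Call:
arm_command:
  plan:
    - {"slide":[0.002,0,0],"spin":0,"grip":1}
    - {"slide":[0.002,0,0],"spin":0,"grip":1}
    - {"slide":[0.002,0,0],"spin":0,"grip":1}
    - {"slide":[0.002,0,0],"spin":0,"grip":1}

```text
time: 15.28
tool_pos: [0.46, 0.0271, 0.0937]
ee_rot: [3.142, 0.001, 1.768]
wrist_force: [0.4, -3.3, 0.2]
width: 0.0356
finger_force: 30.0
```

Call:
arm_command:
  plan:
    - {"slide":[0.002,0,0],"spin":0,"grip":1}
    - {"slide":[0.002,0,0],"spin":0,"grip":1}
    - {"slide":[0.002,0,0],"spin":0,"grip":1}

```text
time: 15.65
tool_pos: [0.4595, 0.0302, 0.0938]
ee_rot: [3.141, 0.001, 1.768]
wrist_force: [-0.5, -2.9, -0.5]
width: 0.0358
finger_force: 30.0
```

```bash
python3 - <<'E'
from h import *
st()
E
```

```text
t 15.65 TCP ramp x -108.7 y(left) -0.0 z 93.8 tip x 17.3 yaw 1.7676 F along -2.74 side 1.07 z -0.48
```

Call:
arm_command:
  plan:
    - {"slide":[0.002,0,0],"spin":0,"grip":1}
    - {"slide":[0.002,0,0],"spin":0,"grip":1}

```text
time: 15.9
tool_pos: [0.4591, 0.0322, 0.0937]
ee_rot: [3.141, 0.001, 1.768]
wrist_force: [1.5, -4.2, 0.5]
width: 0.0354
finger_force: 30.1
```

Call:
arm_command:
  plan:
    - {"slide":[0.002,0,0],"spin":0,"grip":1}
    - {"slide":[0.002,0,0],"spin":0,"grip":1}

```text
time: 16.15
tool_pos: [0.4586, 0.0347, 0.0937]
ee_rot: [3.141, -0.0, 1.768]
wrist_force: [1.1, -2.9, 0.3]
width: 0.0358
finger_force: 30.1
```

Call:
arm_command:
  plan:
    - {"slide":[0.002,0,0],"spin":0,"grip":1}
    - {"slide":[0.002,0,0],"spin":0,"grip":1}

```text
time: 16.4
tool_pos: [0.458, 0.037, 0.0936]
ee_rot: [3.142, -0.001, 1.768]
wrist_force: [0.5, -2.1, 0.9]
width: 0.0357
finger_force: 30.0
```

```bash
python3 - <<'E'
from h import *
st()
E
```

```text
t 16.40 TCP ramp x -101.7 y(left) 0.1 z 93.6 tip x 24.3 yaw 1.7680 F along -2.19 side -0.04 z 0.87
```

Call:
arm_command:
  plan:
    - {"slide":[0.002,0,0],"spin":0,"grip":1}
    - {"slide":[0.002,0,0],"spin":0,"grip":1}

```text
time: 16.65
tool_pos: [0.4576, 0.0389, 0.0936]
ee_rot: [-3.141, -0.001, 1.768]
wrist_force: [0.5, -0.3, -0.2]
width: 0.0356
finger_force: 30.0
```

Call:
arm_command:
  plan:
    - {"slide":[0.002,0,0],"spin":0,"grip":1}
    - {"slide":[0,0,0],"spin":0,"grip":1}

```text
time: 16.9
tool_pos: [0.4572, 0.0398, 0.0933]
ee_rot: [-3.141, -0.001, 1.768]
wrist_force: [0.5, -1.1, -0.8]
width: 0.0355
finger_force: 30.0
```

```bash
python3 - <<'E'
from h import *
st()
cv2.imwrite('pics/t5.png',cv2.resize(snapshot('scene')[160:260,240:370,::-1],None,fx=4,fy=4,interpolation=cv2.INTER_CUBIC))
E
```

```text
t 16.90 TCP ramp x -98.8 y(left) 0.4 z 93.3 tip x 27.2 yaw 1.7683 F along -1.13 side -0.29 z -0.80
```

View pics/t5.png

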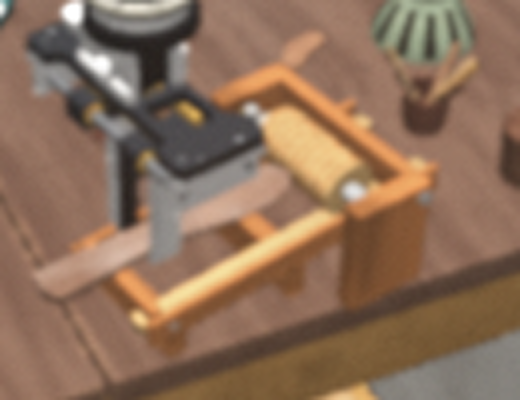

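The roller is nearly at the end bar, and the force has fallen off since the catch peak. I'll take two more small steps, watching the force.

Call:
arm_command:
  plan:
    - {"slide":[0.002,0,0],"spin":0,"grip":1}
    - {"slide":[0,0,0],"spin":0,"grip":1}

```text
time: 17.2
tool_pos: [0.4573, 0.0404, 0.0936]
ee_rot: [-3.142, -0.0, 1.768]
wrist_force: [0.5, -0.2, -1.3]
width: 0.0355
finger_force: 30.0
```

Call:
arm_command:
  plan:
    - {"slide":[0.001,0,0],"spin":0,"grip":1}
    - {"slide":[0,0,0],"spin":0,"grip":1}

```text
time: 17.45
tool_pos: [0.4573, 0.0408, 0.0936]
ee_rot: [3.142, 0.0, 1.768]
wrist_force: [-0.6, 0.6, -0.2]
width: 0.0357
finger_force: 30.0
```

```bash
python3 - <<'E'
from h import *
st()
E
```

```text
t 17.45 TCP ramp x -97.8 y(left) 0.1 z 93.6 tip x 28.2 yaw 1.7679 F along 0.68 side 0.44 z -0.18
```

Force is now zero, so the roller seems to have snapped clear of the blade. I'll back off and check that it stays.

Call:
arm_command:
  plan:
    - {"slide":[-0.01,0,0],"spin":0,"grip":1}
    - {"slide":[-0.04,0,0],"spin":0,"grip":1}
    - {"slide":[-0.06,0,0],"spin":0,"grip":1}
    - {"slide":[-0.08,0,0],"spin":0,"grip":1}
    - {"slide":[-0.1,0,0],"spin":0,"grip":1}
    - {"slide":[-0.1,0,0],"spin":0,"grip":1}
    - {"slide":[-0.1,0,0],"spin":0,"grip":1}
    - {"slide":[0,0,-0.04],"spin":0,"grip":1}
    - {"slide":[0,0,0],"spin":0,"grip":1}

```text
time: 18.58
tool_pos: [0.5062, -0.2009, 0.115]
ee_rot: [3.139, 0.002, 1.767]
wrist_force: [-0.7, 0.0, -1.0]
width: 0.0355
finger_force: 30.0
```

```bash
python3 - <<'E'
from h import *
st()
a=cv2.resize(snapshot('scene')[160:260,240:370,::-1],None,fx=3,fy=3,interpolation=cv2.INTER_CUBIC)
b=cv2.resize(snapshot('top')[160:260,170:300,::-1],None,fx=3,fy=3,interpolation=cv2.INTER_CUBIC)
cv2.imwrite('pics/t6.png',np.hstack([a,b]))
E
```

```text
t 18.57 TCP ramp x -344.5 y(left) -1.0 z 115.0 tip x -218.5 yaw 1.7665 F along 0.15 side 0.72 z -1.00
```

View pics/t6.png

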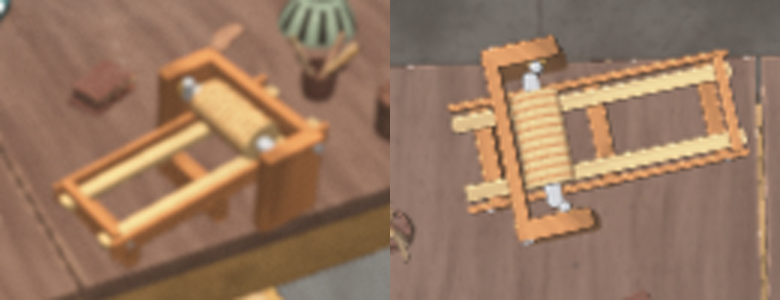

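The roller sits in the frame behind both noses, with the blade well away. Now I'll lay the paddle back where it came from.

Call:
arm_command:
  plan:
    - {"slide":[-0.067,-0.084,0],"spin":0,"grip":1}
    - {"slide":[-0.067,-0.084,0],"spin":0,"grip":1}
    - {"slide":[0,0,0],"spin":0.92,"grip":1}
    - {"slide":[0,0,0.08],"spin":0,"grip":1}
    - {"slide":[0,0,0.05],"spin":0,"grip":1}
    - {"slide":[0,0,0.03],"spin":0,"grip":1}
    - {"slide":[0,0,0.008],"spin":0,"grip":1}
    - {"slide":[0,0,0],"spin":0,"grip":1}
    - {"slide":[0,0,0],"spin":0,"grip":1}

```text
time: 19.8
tool_pos: [0.4368, -0.2822, 0.0309]
ee_rot: [3.14, 0.002, 1.688]
wrist_force: [-0.4, -0.9, 0.2]
width: 0.0354
finger_force: 30.0
```

Call:
arm_command:
  plan:
    - {"slide":[0,0,0.004],"spin":0,"grip":1}
    - {"slide":[0,0,0.002],"spin":0,"grip":1}
    - {"slide":[0,0,0.002],"spin":0,"grip":1}
    - {"slide":[0,0,0],"spin":0,"grip":1}

```text
time: 20.3
tool_pos: [0.4363, -0.2819, 0.026]
ee_rot: [3.141, 0.001, 1.688]
wrist_force: [0.3, -0.3, 0.8]
width: 0.0355
finger_force: 30.0
```

Call:
arm_command:
  plan:
    - {"slide":[0,0,0],"spin":0,"grip":-1}
    - {"slide":[0,0,0],"spin":0,"grip":-1}
    - {"slide":[0,0,0],"spin":0,"grip":-1}
    - {"slide":[0,0,0],"spin":0,"grip":-1}
    - {"slide":[0,0,0],"spin":0,"grip":-1}
    - {"slide":[0,0,-0.04],"spin":0,"grip":-1}
    - {"slide":[0,0,-0.1],"spin":0,"grip":-1}
    - {"slide":[0,0,-0.12],"spin":0,"grip":-1}
    - {"slide":[0,0,-0.12],"spin":0,"grip":-1}
    - {"slide":[0,0,-0.12],"spin":0,"grip":-1}

```text
time: 21.55
tool_pos: [0.4358, -0.2814, 0.2777]
ee_rot: [3.141, 0.0, 1.688]
wrist_force: [-0.0, 0.2, -0.4]
width: 0.0942
finger_force: 0.0
```

```bash
python3 - <<'E'
from h import *
st()
a=snapshot('scene')[150:290,120:400,::-1]
cv2.imwrite('pics/t7.png',cv2.resize(a,None,fx=2.8,fy=2.8,interpolation=cv2.INTER_CUBIC))
E
```

```text
t 21.55 TCP ramp x -409.7 y(left) 83.7 z 277.7 tip x -283.7 yaw 1.6876 F along 0.19 side -0.01 z -0.36
```

View pics/t7.png

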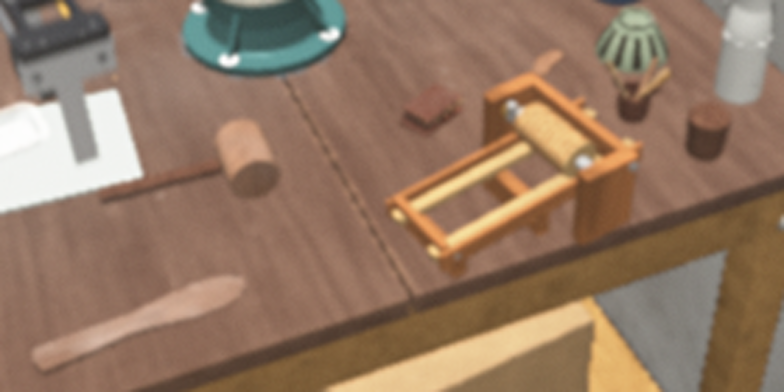

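The crop shows the roller held at (553,135) and the paddle flat on the bench at (140,320), clear of the ramp. The bystanders have not moved.

```bash
python3 -c "
from bench import ticket
print(ticket.close_job())"
```

```text
the job is handed in; nothing more can be done
None
```

The roller is parked behind both catches and stays there on its own, the paddle lies flat on the bench clear of the ramp, nothing else was moved, and the job was handed in at about 22 s, with force readings no higher than about 4.5 N during the push.

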